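# Lock the decorating wheel with its long pin

## Task

Turn the decorating wheel until its one drilled lug stands in front of the guide block, then push the long locking pin out of its trough, through the guide, the lug and the crossways sliding keeper, fully home to the bottom of the bore in the centre post, and let go. The keeper may stand anywhere across the line and has to be found and nudged until the pin goes through; feel for it and push gently, never ram the pin. Leave the jar, the bowl and the wooden rib where they are.

Things in the scene. Friction and masses are not known exactly. Their poses are not given: they have to be found in the camera images.
- stand: The wheel's fixed steel stand. Origin on the table under the bore line; +x is the way the pin travels, +y its left, z up. All bores are level, 20.5 mm wide with 2 mm chamfered mouths, on the line y = 0, z = 75 mm. Along x in mm: trough -210 to -37, guide block -37 to -15, lug (when turned to the guide) 19 to 37, keeper 62 to 78, wheel axis 110, centre post 97 to 123.
- guide_mouth (a point): Centre of the guide's bore on its inner face (stand x -15 mm). Axes as the stand's. The guide block is 50 mm wide, top z 100 mm. The aluminium trough before it: floor at z 65 mm, side lips to z 71 mm, 34 mm wide overall, open above and at its outer end.
- keeper_line (a point): Fixed point on the bore line, mid-keeper (stand x 70 mm). The keeper itself is NOT tracked: an upright steel plate, 16 mm thick, 72 mm wide in y, z 44 to 100 mm, bored through its middle. It slides only in y, starts anywhere within 16 mm either way of the line and stays where left (friction about 2.5 N). Over about 3 mm off line it stops the pin; nudged, it carries the nose along.
- bore_end (a point): Centre of the bottom of the blind bore in the centre post (stand x 123 mm, z 75 mm). Axes as the stand's. The post is 44 mm wide, top z 100 mm, and its back reaches to x 133 mm.
- wheel (a joint): Angle of the wheel about its upright axis (rad, counter-clockwise from above). 0 = drilled lug exactly between guide and keeper; it repeats every 2 pi. Turns endlessly either way, stiff enough to stay where it is left (about 0.1 N m).
- lug_bore (a point): Centre of the bore in the wheel's drilled lug, 82 mm from the wheel axis, z 75 mm. The wheel is an aluminium ring, 216 mm across, top at z 38 mm. The lug is an upright plate on it, 18 mm thick radially (73 to 91 mm from the axis), 40 mm wide, top z 100 mm. Two plain round pegs without bore (26 mm across, top z 72 mm) stand on the wheel 120 degrees either side of it, 86 mm from the axis.
- pin: The locking pin: plain steel round bar, 18 mm diameter, 190 mm long, 0.25 to 0.4 kg, with a blunt nose (edge chamfered 1.7 mm). Origin at mid length on its axis, +x towards the nose. It lies in the trough with the nose just inside the guide's bore. When home its tail stands about 30 mm out of the guide. It may roll about its own axis.
- pin_tip (a point): Centre of the pin's nose end, 95 mm from its middle.
- pin_tail (a point): Centre of the pin's flat tail end, the face to push on, 95 mm from its middle.
- jar: Bystander: jar with white cap, 68 mm across, 100 mm high. Origin under its centre.
- bowl: Bystander: terracotta bowl, 110 mm across, 50 mm high. Origin under its centre.
- rib: Bystander: flat wooden rib 100 x 50 x 8 mm. Origin under its centre.

How it is judged:
On the way, in this order (a step that is already met when the one before it is completed fails the run):
1. the pin's nose has passed through the wheel's drilled lug (x of pin_tip in the frame of stand above 0.042 m and y of pin_tip in the frame of stand between -0.004 and 0.004 m and z of pin_tip in the frame of guide_mouth between -0.006 and 0.006 m and y of lug_bore in the frame of stand between -0.004 and 0.004 m and x of lug_bore in the frame of stand below 0.06 m), for 0.1 s.
2. the nose has passed through the keeper and still goes through the lug (x of pin_tip in the frame of stand above 0.081 m and y of pin_tip in the frame of stand between -0.004 and 0.004 m and z of pin_tip in the frame of guide_mouth between -0.006 and 0.006 m and y of lug_bore in the frame of stand between -0.004 and 0.004 m and x of lug_bore in the frame of stand below 0.06 m), for 0.1 s.
At the end, for the whole second after the job is handed in: The pin is home: its nose within 6 mm of the bottom of the centre post's bore and 4 mm of the bore line sideways, its axis within 0.04 rad of the bore line, it passes through the drilled lug (lug on the guide's side of the axis, its bore within 4 mm of the bore line), and it is at rest (x of pin_tip in the frame of stand above 0.118 m and y of pin_tip in the frame of stand between -0.004 and 0.004 m and z of pin_tip in the frame of guide_mouth between -0.006 and 0.006 m and y of lug_bore in the frame of stand between -0.004 and 0.004 m and x of lug_bore in the frame of stand below 0.06 m and distance between pin_tip and bore_end below 0.006 m and angle between the x axis of pin and the x axis of stand, either way round below 0.04 rad and linear speed of pin below 0.01 m/s); the robot touches nothing.
It fails at once if the pin is rammed (more than 60 N between fingers and pin) (contact force between the fingers and pin above 60 N).
It fails at once if the jar is displaced by more than 30 mm (distance of jar from where it was at the start of the episode above 0.03 m).
It fails at once if the bowl is displaced by more than 30 mm (distance of bowl from where it was at the start of the episode above 0.03 m).
It fails at once if the rib is displaced by more than 30 mm (distance of rib from where it was at the start of the episode above 0.03 m).
It also fails if it takes over 72 s, if anything falls off the work surface, if the arm or the gripper's body presses on something with over 40 N, if the wrist force passes 120 N, or if a joint passes its speed limit or range.

## Robot

A 6-joint arm with a two-finger parallel gripper is mounted at the origin on the work surface. World frame = base frame: x ahead of the robot, y to its left, z up, the work surface at z = 0. Lengths are in m, angles in rad, forces in N, time in s.
With the tool pointing down it reaches from about 0.3 to 0.75 m from the base axis. Payload 8.5 kg.
Tool frame: the origin (TCP) lies on the centre line of the jaws, within the pads' length; the fingertips stand robot.tips_ahead ahead of it and the grasp point (between the pads) lies 11 mm behind it (robot.tips_ahead is the distance from the TCP to the fingertips, in m); z points along the fingers, y is the line along which they close (so a half turn about z gives the same grasp; the last joint's range is limited). The gripper opens to 85 mm and grips with 20 to 120 N. Pads are 22 mm wide; open, the fingers measure 114 mm over their backs; the gripper's body (76 mm by 85 mm) begins 54 mm behind the grasp point. The pads swing forward as they close: fully open they stand 13 mm farther back than shut.
Start: joints at [-1.32, 0.381, 1.297, -0, 1.464, -0.215], TCP at [0.247, -0.491, 0.203] pointing down, gripper open.
Joint ranges: [-3.11, 3.11], [-0.89, 2.33], [0.22, 2.48], [-1.42, 4.56], [0.17, 2.85], [-2.88, 2.88]. Speed limits (rad/s): [2.39, 2.39, 3.14, 3.14, 3.14, 3.14].

## Interface

Orientations are given as [roll, pitch, yaw] about the fixed x, y, z axes, in that order (R = Rz(yaw) Ry(pitch) Rx(roll)).
In Python, from rig import robot, eyes gives the robot as it stands.
- The arm moves only by the shell command python3 -m creep 'ROWS' [OPENING] [FORCE]. ROWS is text: rows parted by semicolons, each of 4 numbers parted by spaces: the shift along the tool's x, y, z in m, then the turn about the tool's z in rad. In form: dx dy dz yaw; .... A call has 1 to 20 rows; each row shifts and turns the commanded pose from where the row before left it, along the tool's axes as they then stand; what a row does not reach is not made up. A row lasts 1/10 s, in which the tool goes at most 50 mm and 8.59 degrees, less where a joint would pass 70% of its speed; a pose out of reach is approached as far as the arm can. A call is refused whole if a number of a shift passes 0.05 or a number of a turn 0.15, either way. A call with a gripper value outside its range is refused whole. OPENING is the closure, from -1 (fully open) to 1 (shut), set as the call begins (- or left out, the last holds). The fingers move at their own pace and stop on an object; FORCE is the grip in N (left out, the last holds). Time passes only in rows, so rows that do not move let the fingers close. It gives the time, the measured TCP pose, the force, the opening and the grip force at its end, in the units of the state.
- robot.read_state(): the state, without advancing time (a new reading comes with each control period).
- eyes.camera(name): name is "side" or "top" or "wrist"; returns a dict with "img" (480x640x3 uint8, red, green, blue), "fx", "fy", "cx", "cy" (pixels), "k1" (the pictures are not rectified: a ray, as slopes to the right and down, at radius r is drawn at 1 + k1 r^2 times it, then the intrinsics apply), "R" (3x3) and "t" (3): a world point X has camera coordinates R X + t. Camera axes: x right, y down, z forward; pixel columns grow to the right and rows downward; lengths in m; the calibration is good to about 2 mm. A picture is of the moment at which its call begins. There is no depth.
- robot.close_job(): hands the job in; it is judged then, once.
The state is a dict: "clock": time; "qpos": joint angles; "qd": joint speeds; "effort": joint torques, N m; "tool_pos": TCP position; "ee_rot": TCP orientation; "ft_force": force on the tool from outside, world axes, zero at the start; "wrist_torque": the same for the moment, N m; "grip_width": finger opening in m; "grasp_force": force on a finger pad.
Only numpy, scipy, OpenCV 4.12 (cv2) and the standard library are available. Lean on these libraries where they do the work, as an engineer would, in place of code of your own. Each camera call takes 0.05 s, during which the arm holds its last target. There are 200 camera calls.

## Working session

There is one attempt and no reset: what is moved stays moved. The work goes in short steps, Python scripts to look and compute and a shell command to move; the robot and the scene stay as the last step left them, time stands still between calls to the robot, and variables do not carry over. Pictures are saved under pics/ and viewed, at most 10 in all, crops included, and the job is handed in when it is done.

```bash
ls; mkdir -p pics
python3 - <<'E'
from rig import robot, eyes
import cv2
for n in ("top","side"):
    c=eyes.camera(n); cv2.imwrite(f"pics/{n}0.png",c["img"][:,:,::-1]); print(n,{k:(v if not hasattr(v,'tolist') else v.round(4).tolist()) for k,v in c.items() if k!="img"})
print(robot.read_state(), robot.tips_ahead)
E
```

```text
pics
top {'fx': 592.437811603885, 'fy': 592.437811603885, 'cx': 319.4541165644669, 'cy': 243.21603999604332, 'k1': -0.12850157587048425, 'R': [[-0.0158, -0.9999, 0.0029], [-0.9899, 0.0152, -0.141], [0.1409, -0.0051, -0.99]], 't': [-0.0647, 0.5767, 1.1429]}
side {'fx': 481.70425837271546, 'fy': 481.70425837271546, 'cx': 318.99956505224304, 'cy': 239.36606645111468, 'k1': -0.11711597040005949, 'R': [[-0.8146, -0.5798, -0.0143], [-0.3715, 0.5406, -0.7548], [0.4454, -0.6096, -0.6558]], 't': [0.426, 0.3031, 0.7665]}
{'clock': 0.1, 'qpos': array([-1.32027651e+00,  3.81122675e-01,  1.29813205e+00, -1.18009668e-05,
        1.46360736e+00, -2.15303205e-01]), 'qd': array([-2.25871039e-03,  4.36883471e-06, -4.48182183e-03,  3.71645331e-04,
        2.17598231e-03,  1.25107393e-03]), 'effort': array([ 3.42515232e-03, -4.49223948e+01, -2.31654543e+01, -2.12453633e-04,
        3.68472785e-03,  1.50410142e-05]), 'tool_pos': array([ 0.24695702, -0.49111565,  0.20209459]), 'ee_rot': array([-3.14035002e+00, -2.59745415e-04,  4.65824133e-01]), 'ft_force': array([0.31495982, 0.05928549, 0.35825502]), 'wrist_torque': array([-0.00115695, -0.01902695, -0.00072405]), 'grasp_force': 0.0, 'grip_width': 0.08548998043729655} 0.008
```

View pics/top0.png

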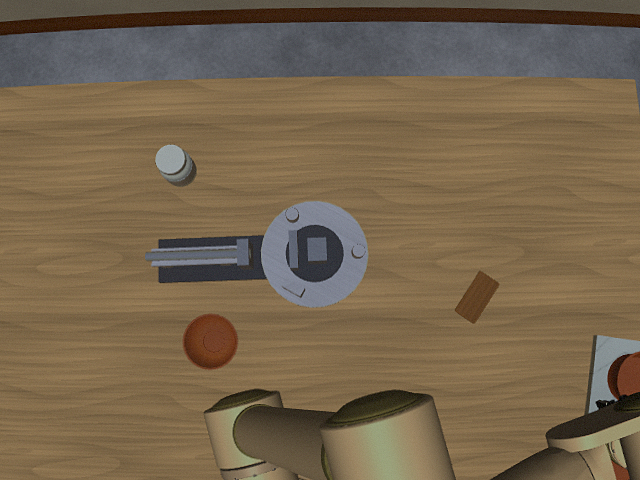

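View pics/side0.png

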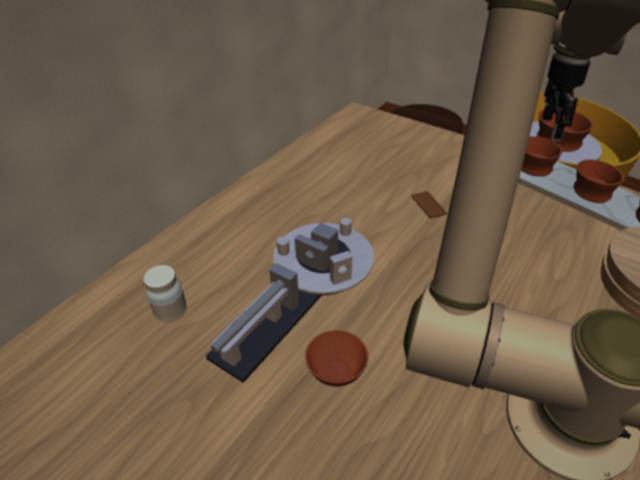

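The top view shows the pin and trough at left (pin tail near px (148,257), guide (243,251)). The wheel centre is near (315,253), the drilled lug at lower left (293,290), the keeper at (293,249), the post at (317,249) and the pegs at (292,214) and (360,252). The side view confirms the drilled lug is nearest the robot, about 60° from the guide. Next I'll measure these.

```bash
cat > h.py <<'E'
import cv2, numpy as np
from rig import robot, eyes
def cast(c,px,z):
    K=np.array([[c["fx"],0,c["cx"]],[0,c["fy"],c["cy"]],[0,0,1]])
    n=cv2.undistortPoints(np.array(px,float).reshape(-1,1,2),K,np.array([c["k1"],0,0,0,0.])).reshape(-1,2)
    d=np.c_[n,np.ones(len(n))]@c["R"]; o=-c["R"].T@c["t"]
    return o+d*((z-o[2])/d[:,2])[:,None]
def proj(c,X):
    X=np.array(X,float).reshape(-1,3); p=X@c["R"].T+c["t"]; s=p[:,:2]/p[:,2:]
    s=s*(1+c["k1"]*(s**2).sum(1,keepdims=True)); return s*[c["fx"],c["fy"]]+[c["cx"],c["cy"]]
E
python3 - <<'E'
from h import *
c=eyes.camera("top"); im=c["img"]
crop=im[190:320,130:380]
cv2.imwrite("pics/crop1.png",cv2.resize(crop[:,:,::-1],None,fx=3.2,fy=3.2,interpolation=cv2.INTER_CUBIC))
for n,p,z in [("wheel",(315,253),.038),("post",(317,249),.1),("guide",(243,251),.1),("tail",(148,257),.075),("peg1",(292,214),.072),("peg2",(360,252),.072),("lug",(293,290),.1),("keep",(293,249),.1)]:
    print(n,cast(c,[p],z)[0].round(4))
E
```

```text
wheel [ 0.5564 -0.0645  0.038 ]
post [ 0.5562 -0.0685  0.1   ]
guide [0.5545 0.0719 0.1   ]
tail [0.5487 0.2619 0.075 ]
peg1 [ 0.6298 -0.0206  0.072 ]
peg2 [ 0.5527 -0.152   0.072 ]
lug [ 0.4792 -0.0223  0.1   ]
keep [ 0.5569 -0.0231  0.1   ]
```

View pics/crop1.png

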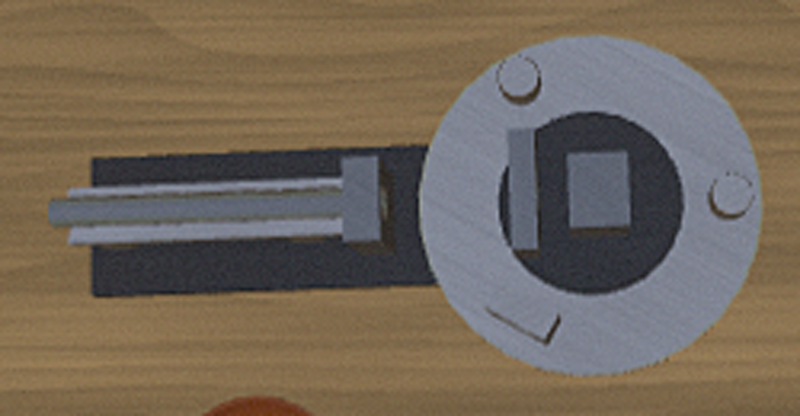

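The crop shows the guide top centred at about (242.5,252.2) in full-image px, the post top at (317.2,249.4) and the keeper at (293.4,249.1). Guide-to-post distance comes out at 140 mm against 141 mm by the drawing. The wheel angle is about +58°. I'll move above the lug and look with the wrist camera.

```bash
R="x"; python3 -m creep '0.0214 -0.0156 -0.005 0;0.0214 -0.0156 -0.005 0;0.0214 -0.0156 -0.005 0;0.0214 -0.0156 -0.005 0;0.0214 -0.0156 -0.005 0;0.0214 -0.0156 -0.005 0;0.0214 -0.0156 -0.005 0;0.0214 -0.0156 -0.005 0;0.0214 -0.0156 -0.005 0;0.0214 -0.0156 -0.005 0;0.0214 -0.0156 -0.005 0;0.0214 -0.0156 -0.005 0;0.0214 -0.0156 -0.005 0;0.0214 -0.0156 -0.005 0;0.0214 -0.0156 -0.005 0;0.0214 -0.0156 -0.005 0;0.0214 -0.0156 -0.005 0;0.0214 -0.0156 -0.005 0;0.0214 -0.0156 -0.005 0;0.0214 -0.0156 -0.005 0'
python3 -m creep '0 0 0 -0.107;0 0 0 -0.107;0 0 0 -0.107;0 0 0 -0.107;0 0 0 -0.107;0 0 0 -0.107;0 0 0 -0.107;0 0 0 -0.107;0 0 0 -0.107;0 0 0 -0.107;0 0 0 -0.107;0 0 0 -0.107;0 0 0 -0.107;0 0 0 -0.107;0 0 0 -0.107;0 0 0 -0.107;0 0 0 -0.107;0 0 0 -0.107;0 0 0 -0.107;0 0 0 -0.107'
python3 - <<'E'
from h import *
c=eyes.camera("wrist"); cv2.imwrite("pics/w1.png",c["img"][:,:,::-1])
import pickle; pickle.dump(c,open("w1.pkl","wb"))
print((-c["R"].T@c["t"]).round(4),c["R"].round(3).tolist(),c["fx"],c["k1"]); s=robot.read_state(); print(s["clock"],s["tool_pos"],s["ee_rot"],s["ft_force"])
E
```

```text
clock: 2.15
tool_pos: [0.4896, -0.0193, 0.3027]
ee_rot: [-3.141, 0.0, 0.466]
ft_force: [-0.0, -0.3, -0.0]
grip_width: 0.0853
grasp_force: 0.0
clock: 4.15
tool_pos: [0.4892, -0.0204, 0.3024]
ee_rot: [-3.141, -0.001, 2.61]
ft_force: [-0.2, 0.2, -0.4]
grip_width: 0.0854
grasp_force: 0.0
[0.4168 0.022  0.4736] [[0.507, 0.862, 0.0], [0.815, -0.48, 0.324], [0.279, -0.164, -0.946]] 409.8504950780358 0.028038758570183335
4.2 [ 0.48916138 -0.02035092  0.30239643] [-3.14146052e+00 -5.90323976e-04  2.61532862e+00] [-0.15405283 -0.08106574  0.34718577]
```

View pics/w1.png

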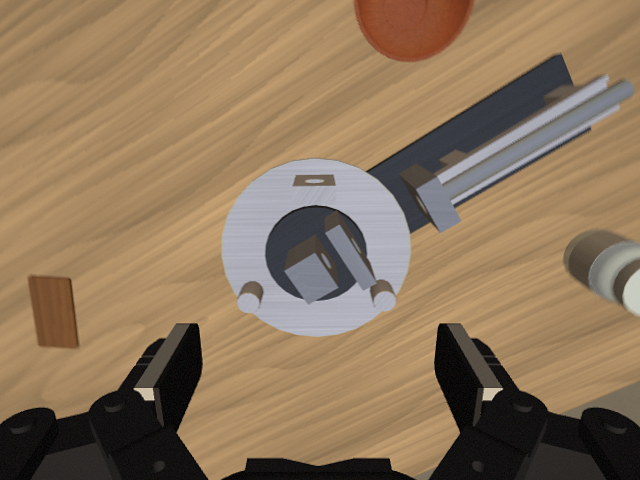

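The wrist view shows the lug's bored outer face at about (315,181), the post top near (311,276), the keeper top near (350,255), the guide top near (437,205), the pegs at (250,298) and (383,297), and the pin tail at (628,90). I'll enlarge it to pick corners.

Run:
```python
import cv2
im=cv2.imread("pics/w1.png"); cv2.imwrite("pics/w1c.png",cv2.resize(im[150:320,215:470],None,fx=3.1,fy=3.1,interpolation=cv2.INTER_CUBIC))
```

```text
(no output)
```

View pics/w1c.png

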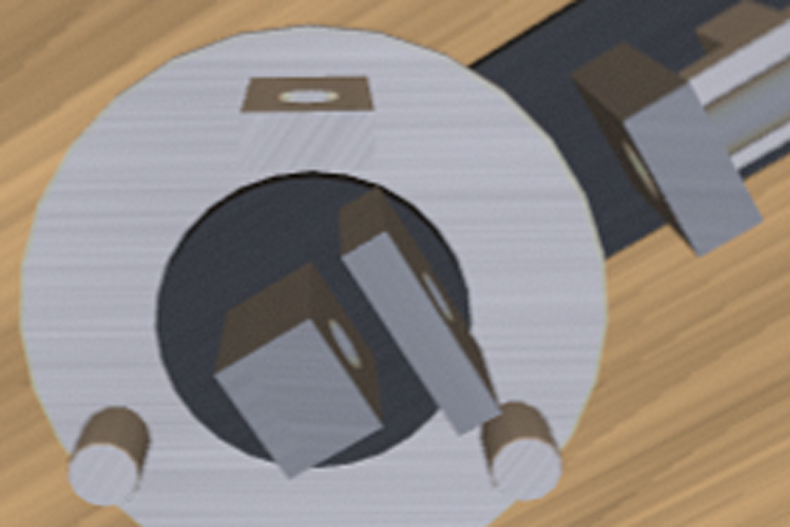

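In the crop I can read the corners of the post, guide and keeper tops, the lug's outer top edge at y≈111, and the peg tops. I'll cast these to their heights and fit the stand frame.

```bash
cat > fit.py <<'E'
from h import *
import pickle
c=pickle.load(open("w1.pkl","rb"))
P=lambda L,z: cast(c,np.array(L)/3.1+[215,150]-[0.35,0.35],z)[:,:2]
post=P([(216,376),(309,319),(383,427),(290,478)],.1); guide=P([(626,121),(693,83),(762,218),(699,255)],.1)
keep=P([(341,256),(387,231),(501,411),(460,436)],.1); lug=P([(240,111),(375,110)],.1); peg=P([(104,474),(526,469)],.072)
for n,a in (("post",post),("guide",guide),("keep",keep)): print(n,"sides",np.linalg.norm(a-np.roll(a,-1,0),axis=1).round(4),a.mean(0).round(4))
print("lug w",np.linalg.norm(lug[0]-lug[1]),lug.mean(0))
# stand fit: model corner points (x,y stand) ; order: post (97..133, +-22)
M=np.array([[133,-22],[97,-22],[97,22],[133,22],[-15,-25],[-37,-25],[-37,25],[-15,25]])/1e3
Q=np.vstack([post,guide])
m,q=M.mean(0),Q.mean(0); U,S,V=np.linalg.svd((M-m).T@(Q-q)); R=(V.T@np.diag([1,np.linalg.det(V.T@U.T)])@U.T); t=q-R@m
print("resid mm",((M@R.T+t-Q)*1e3).round(1).tolist()); print("origin",t.round(4),"yaw",np.arctan2(R[1,0],R[0,0]).round(4))
st=lambda a:((np.atleast_2d(a)-t)@R*1e3).round(1).tolist()
print("keeper stand",st(keep),"mean",st(keep.mean(0))); print("lug outer edge",st(lug),"pegs",st(peg))
ax=R@[.11,0]+t
for n,p,o in (("lug",lug.mean(0),0),("peg0",peg[0],1),("peg1",peg[1],2)):
    v=R.T@(p-ax); print(n,"r",np.linalg.norm(v).round(4),"wheel deg",np.degrees(np.arctan2(v[1],v[0]))-180, "axis",ax.round(4))
E
python3 fit.py
```

```text
post sides [0.0354 0.0441 0.0353 0.043 ] [ 0.5569 -0.068 ]
guide sides [0.0218 0.0481 0.0214 0.0489] [0.5523 0.0732]
keep sides [0.0162 0.071  0.0156 0.0723] [ 0.5575 -0.0229]
lug w 0.040023105358373834 [ 0.47742894 -0.01791143]
resid mm [[-0.5, -0.0], [-0.0, 0.6], [-0.2, 0.3], [0.5, -0.4], [-0.4, -0.6], [-0.9, -0.5], [1.0, 0.6], [0.6, 0.0]]
origin [0.5532 0.0471] yaw -1.5391
keeper stand [[78.1, -34.2], [62.0, -33.4], [62.4, 37.6], [77.9, 38.2]] mean [[70.1, 2.0]]
lug outer edge [[79.6, -88.4], [45.6, -67.2]] pegs [[195.3, -2.9], [69.1, 74.7]]
lug r 0.0911 wheel deg -301.362494136334 axis [ 0.5567 -0.0628]
peg0 r 0.0854 wheel deg -181.92799305369758 axis [ 0.5567 -0.0628]
peg1 r 0.0851 wheel deg -61.28403770643477 axis [ 0.5567 -0.0628]
```

Everything checks against the given sizes (residuals under 1 mm). The stand origin is (0.5532, 0.0471) with yaw −1.539, the wheel is at +58.5°, and the keeper is about +2.0 mm off line. Now I'll grip the lug across its 40 mm width.

```bash
python3 -m creep '0.0012 -0.0017 0.019 -0.005;0.0012 -0.0018 0.019 -0.005;0 0 0.019 0;0 0 0.019 0;0 0 0.019 0;0 0 0.019 0;0 0 0.019 0;0 0 0.019 0;0 0 0.019 0;0 0 0.019 0;0 0 0.019 0;0 0 0.018 0;0 0 0 0'
python3 -m creep '0 0 0 0;0 0 0 0;0 0 0 0;0 0 0 0;0 0 0 0;0 0 0 0;0 0 0 0;0 0 0 0' 0.4 20
```

```text
clock: 5.5
tool_pos: [0.4842, -0.0219, 0.0738]
ee_rot: [-3.141, -0.004, 2.614]
ft_force: [-0.4, -0.2, 1.5]
grip_width: 0.0853
grasp_force: 0.0
clock: 6.3
tool_pos: [0.4854, -0.0222, 0.0756]
ee_rot: [-3.142, -0.0, 2.616]
ft_force: [-1.0, 0.8, 0.3]
grip_width: 0.0256
grasp_force: 0.0
```

Run:
```python
from h import *
c=eyes.camera("wrist"); cv2.imwrite("pics/w2.png",c["img"][:,:,::-1]); print(robot.read_state()["ee_rot"])
print(proj(c,[[.4854,-.0222,.1],[.4854,-.0222,.075]]).round(0))
```

```text
[-3.14156996e+00 -7.38081725e-05  2.61576036e+00]
[[318. 321.]
 [318. 293.]]
```

View pics/w2.png

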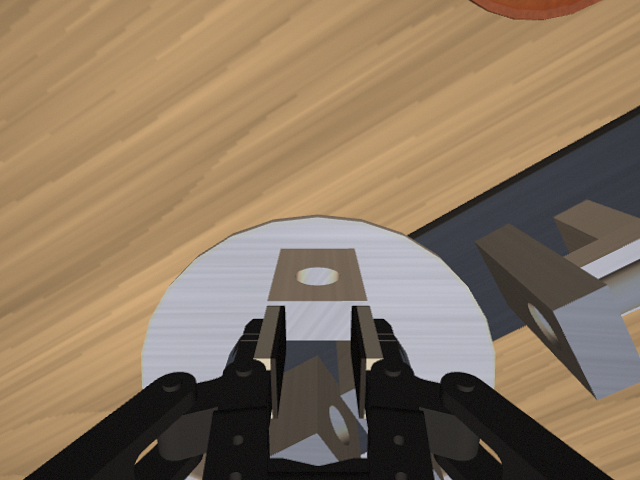

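The view shows the pads about 69 px apart, straddling the lug's top at (318,320), which doesn't fit a 40 mm lug between them. I'll check where the tips should appear.

Run:
```python
from h import *
import pickle
from scipy.spatial.transform import Rotation as Ro
def tips(c,p,e,w,back,L=(0,.03)):
    R=Ro.from_euler("xyz",e).as_matrix()
    for s in (-1,1):
        for x in (.011,-.011):
            print(s,x,[proj(c,p+R@[x,s*w/2,.008-back-l])[0].round(0).tolist() for l in L])
c1=pickle.load(open("w1.pkl","rb")); tips(c1,np.array([.48916,-.02035,.3024]),[-3.1415,-.0006,2.6153],.0854,.013)
c=eyes.camera("wrist"); s=robot.read_state(); print("now"); tips(c,s["tool_pos"],s["ee_rot"],s["grip_width"],.004); print("40"); tips(c,s["tool_pos"],s["ee_rot"],.04,.006)
print("lug corners", proj(c,[[.4774,-.0179,.1]]))
print({k:np.round(v,3) for k,v in s.items()})
```

```text
-1 0.011 [[221.0, 277.0], [203.0, 310.0]]
-1 -0.011 [[225.0, 321.0], [208.0, 361.0]]
1 0.011 [[415.0, 276.0], [433.0, 309.0]]
1 -0.011 [[412.0, 320.0], [429.0, 359.0]]
now
-1 0.011 [[291.0, 269.0], [286.0, 298.0]]
-1 -0.011 [[292.0, 311.0], [287.0, 347.0]]
1 0.011 [[346.0, 269.0], [351.0, 298.0]]
1 -0.011 [[345.0, 311.0], [349.0, 347.0]]
40
-1 0.011 [[274.0, 270.0], [267.0, 300.0]]
-1 -0.011 [[276.0, 313.0], [269.0, 350.0]]
1 0.011 [[362.0, 270.0], [370.0, 300.0]]
1 -0.011 [[360.0, 313.0], [368.0, 349.0]]
lug corners [[317.4671435  300.56360272]]
{'clock': np.float64(6.4), 'qpos': array([-0.29 ,  0.412,  1.666,  0.   ,  1.063, -1.335]), 'qd': array([-0.001,  0.001, -0.001,  0.   ,  0.001,  0.001]), 'effort': array([ 1.0000e-03, -4.0964e+01, -1.7583e+01, -0.0000e+00,  1.0000e-03,
        0.0000e+00]), 'tool_pos': array([ 0.485, -0.022,  0.076]), 'ee_rot': array([ 3.142, -0.   ,  2.616]), 'ft_force': array([ 0.516,  0.882, -0.964]), 'wrist_torque': array([ 0.014, -0.027,  0.012]), 'grasp_force': np.float64(0.0), 'grip_width': np.float64(0.025)}
```

The projected tips don't match the picture. The real fingertips stand about 35 mm farther back than nominal, above the lug top. Before relying on heights I'll touch down gently on the lug top (z = 100 mm) to calibrate.

```bash
for i in 1 2 3 4 5 6; do :; done; python3 -m creep '0 0 0.0015 0;0 0 0 0' | grep -E "tool_pos|ft_"; python3 -m creep '0 0 0.0015 0;0 0 0 0' | grep -E "tool_pos|ft_";python3 -m creep '0 0 0.0015 0;0 0 0 0' | grep -E "tool_pos|ft_";python3 -m creep '0 0 0.0015 0;0 0 0 0' | grep -E "tool_pos|ft_"
```

```text
tool_pos: [0.4853, -0.0222, 0.0739]
ft_force: [0.0, -0.3, -0.3]
tool_pos: [0.4853, -0.0222, 0.0724]
ft_force: [-0.8, -0.1, -0.5]
tool_pos: [0.4855, -0.0222, 0.0712]
ft_force: [-0.3, 0.8, 2.6]
tool_pos: [0.4857, -0.0221, 0.0711]
ft_force: [-4.8, 2.0, 19.0]
```

The tips contact at TCP z ≈ 0.0715, so they are really about 28 mm behind the TCP (at 25 mm opening), not 8 mm ahead. I'll use that from here. Back off, open, go down to tips at about z 68, and grip.

```bash
python3 -m creep '0 0 -0.012 0;0 0 0 0;0 0 0 0;0 0 0 0;0 0 0 0;0 0 0 0;0 0 0 0' -1 20
python3 -m creep '0 0 0.009 0;0 0 0.009 0;0 0 0.009 0;0 0 0.009 0;0 0 0.008 0;0 0 0 0;0 0 0 0'
python3 -m creep '0 0 0 0;0 0 0 0;0 0 0 0;0 0 0 0;0 0 0 0;0 0 0 0;0 0 0 0;0 0 0 0' 0.4 20
```

```text
clock: 7.9
tool_pos: [0.4854, -0.0222, 0.0814]
ee_rot: [-3.142, -0.0, 2.616]
ft_force: [0.8, -0.6, -0.1]
grip_width: 0.0853
grasp_force: 0.0
clock: 8.6
tool_pos: [0.4855, -0.0222, 0.0375]
ee_rot: [-3.142, -0.0, 2.616]
ft_force: [-0.1, -0.4, 0.6]
grip_width: 0.0853
grasp_force: 0.0
clock: 9.4
tool_pos: [0.4855, -0.0223, 0.0379]
ee_rot: [-3.142, 0.0, 2.616]
ft_force: [-1.4, -0.8, 5.9]
grip_width: 0.0401
grasp_force: 22.8
```

Gripped at 40.1 mm. Now the arc: −1.0135 rad about the wheel axis at 82 mm radius.

```bash
python3 -m creep '-0.0001 0.00415 0 0.0507;-0.0001 0.00415 0 0.0507;-0.0001 0.00415 0 0.0507;-0.0001 0.00415 0 0.0507;-0.0001 0.00415 0 0.0507;-0.0001 0.00415 0 0.0507;-0.0001 0.00415 0 0.0507;-0.0001 0.00415 0 0.0507;-0.0001 0.00415 0 0.0507;-0.0001 0.00415 0 0.0507'
python3 -m creep '-0.0001 0.00415 0 0.0507;-0.0001 0.00415 0 0.0507;-0.0001 0.00415 0 0.0507;-0.0001 0.00415 0 0.0507;-0.0001 0.00415 0 0.0507;-0.0001 0.00415 0 0.0507;-0.0001 0.00415 0 0.0507;-0.0001 0.00415 0 0.0507;-0.0001 0.00415 0 0.0507;-0.0001 0.00415 0 0.0507;0 0 0 0;0 0 0 0'
cat >> h.py <<'E'
O=np.array([.5532,.0471]); YAW=-1.5391; RS=np.array([[np.cos(YAW),-np.sin(YAW)],[np.sin(YAW),np.cos(YAW)]])
def tool():
    s=robot.read_state(); print("stand mm",((s["tool_pos"][:2]-O)@RS*1e3).round(1),"z",s["tool_pos"][2].round(4),"dyaw",(s["ee_rot"][2]-YAW-np.pi).round(4),"F stand",(s["ft_force"][:2]@RS).round(1),s["ft_force"][2].round(1),"t",s["clock"],"w",s["grip_width"].round(4),s["grasp_force"])
E
python3 -c "
from h import *; tool()"
```

```text
clock: 10.4
tool_pos: [0.5146, 0.0071, 0.0379]
ee_rot: [3.141, 0.001, 2.107]
ft_force: [-1.1, -1.5, 5.4]
grip_width: 0.0397
grasp_force: 22.8
clock: 11.6
tool_pos: [0.554, 0.0186, 0.0379]
ee_rot: [3.141, 0.0, 1.603]
ft_force: [-0.1, -0.4, 4.6]
grip_width: 0.0397
grasp_force: 22.8Traceback (most recent call last):
  File "<string>", line 2, in <module>
    from h import *; tool()
                     ~~~~^^
  File "h.py", line 13, in tool
    s=robot.read_state(); print("stand mm",((s["tool_pos"][:2]-O)@RS*1e3).round(1),"z",s["tool_pos"][2].round(4),"dyaw",(s["ee_rot"][2]-YAW-np.pi).round(4),"F stand",(s["ft_force"][:2]@RS).round(1),s["ft_force"][2].round(1),"t",s["clock"],"w",s["grip_width"].round(4),s["grasp_force"])
                                                                                                                                                                                                                                                   ^^^^^^^^^^^^^^^^^^^^^
AttributeError: 'float' object has no attribute 'round'
```

Lug is on line. Release, rise, shift over to the keeper (+42 mm along stand x), and centre it by closing the gripper across its 72 mm width on the bore line.

```bash
sed -i 's/s\["grip_width"\].round(4)/round(float(s["grip_width"]),4)/' h.py
python3 -m creep '0 0 0 0;0 0 0 0;0 0 0 0;0 0 0 0;0 0 0 0;0 0 0 0' -1 20 | grep grip
python3 -m creep '0 0 -0.013 0;0 0 -0.013 0;0 0 -0.013 0;0 0 -0.013 0;0 0 -0.013 0;-0.014 0.0001 0 0;-0.014 0 0 0;-0.014 0 0 0;0 0 0 0'
python3 -c "
from h import *; tool()
import pickle
c=eyes.camera('wrist'); pickle.dump(c,open('w3.pkl','wb')); cv2.imwrite('pics/w3.png',c['img'][:,:,::-1])"
```

```text
grip_width: 0.0855
clock: 13.1
tool_pos: [0.5549, -0.0256, 0.1019]
ee_rot: [-3.14, -0.0, 1.599]
ft_force: [0.7, 1.3, -0.6]
grip_width: 0.0853
grasp_force: 0.0
stand mm [72.7 -0.6] z 0.1019 dyaw -0.0034 F stand [-1.3  0.7] -0.6 t 13.1 w 0.0853 0.0
```

View pics/w3.png

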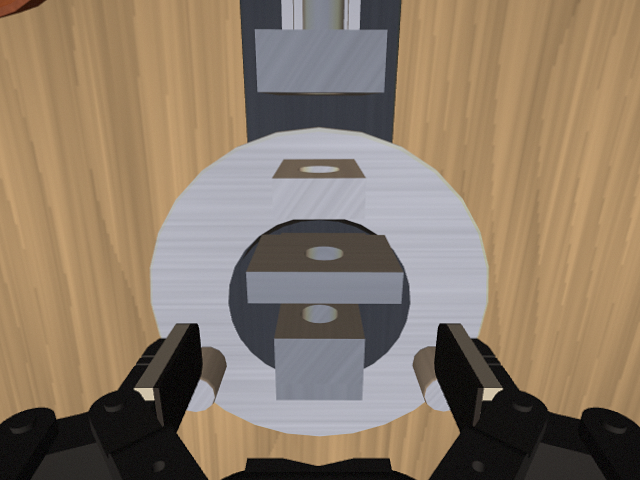

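View shows the lug (319.5), post (319.5) and guide (321) aligned in column, with the keeper top centred at 325, about 2.5 mm to the +y side. Lower over the keeper and close.

```bash
python3 -m creep '0 0 0 0;0 0 0.01 0;0 0 0.01 0;0 0 0.01 0;0 0 0.01 0;0 0 0.01 0;0 0 0.008 0;0 0 0 0'|grep ft_; python3 -c "
from h import *; tool()"
python3 -m creep '0 0 0 0;0 0 0 0;0 0 0 0;0 0 0 0;0 0 0 0' -0.5 20|grep -E "ft_|gr"; python3 -c "
from h import *; tool()"
```

```text
ft_force: [0.4, -0.4, -0.6]
stand mm [70.3 -1. ] z 0.0433 dyaw -0.0008 F stand [0.4 0.4] -0.6 t 13.95 w 0.0852 0.0
ft_force: [2.1, -0.3, 2.1]
grip_width: 0.0714
grasp_force: 25.5
stand mm [70.6  0.2] z 0.0451 dyaw -0.0008 F stand [0.3 2.1] 2.1 t 14.45 w 0.0714 25.525559820234776
```

Keeper centred (71.4 mm grip, y ≈ 0.2 mm). Release, rise, and travel back past the pin's tail with the fingers closing.

```bash
python3 -m creep '0 0 0 0;0 0 0 0;0 0 0 0;0 0 0 0;0 0 -0.016 0;0 0 -0.016 0;0 0 -0.016 0;0 0 -0.016 0;0 0 -0.016 0;0 0 0 0' -1|grep -E "ft_|gr"
python3 -m creep '0.02 0 0 0;0.02 0 0 0;0.02 0 0 0;0.02 0 0 0;0.02 0 0 0;0.02 0 0 0;0.02 0 0 0;0.02 0 0 0;0.02 0 0 0;0.02 0 0 0;0.02 0 0 0;0.02 0 0 0;0.02 0 0 0;0.02 0 0 0;0.02 0 0 0;0.02 0 0 0;0 0 0 0;0 0 0 0;0 0 0 0' 1
python3 - <<'E'
from h import *
tool(); import pickle
c=eyes.camera("wrist"); pickle.dump(c,open("w4.pkl","wb")); w=c["img"]
t=eyes.camera("top")
cv2.imwrite("pics/w4.png",np.hstack([w,])[:,:,::-1]); cv2.imwrite("pics/t4.png",t["img"][:,:,::-1])
for x in (-215,-220,-225): print(x,proj(c,[*(O+RS@[x/1e3,0]),.075])[0].round(0))
E
```

```text
ft_force: [0.3, 1.1, 0.5]
grip_width: 0.0855
grasp_force: 0.0
clock: 17.35
tool_pos: [0.5451, 0.2957, 0.1241]
ee_rot: [-3.141, 0.0, 1.601]
ft_force: [0.9, -0.8, 0.5]
grip_width: -0.0
grasp_force: 0.0
stand mm [-2.488e+02 -2.000e-01] z 0.1241 dyaw -0.0013 F stand [0.8 0.8] 0.5 t 17.35 w -0.0 0.0
-215 [319. 308.]
-220 [319. 301.]
-225 [319. 293.]
```

View pics/w4.png

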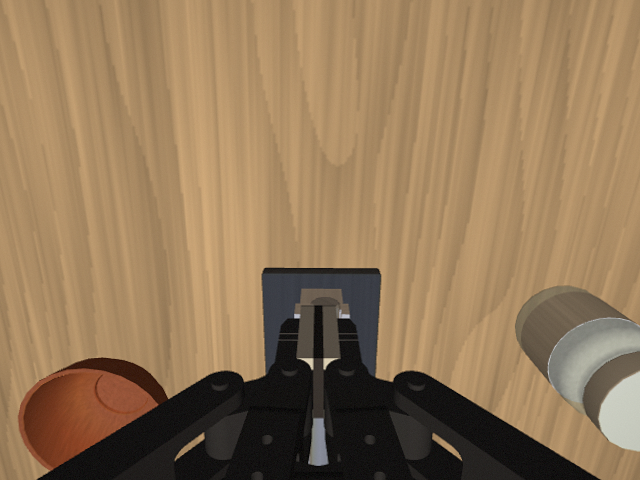

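The wrist view shows the shut fingertips at (319,305) just outside the pin's tail, near (322,300), i.e. tail at about stand x −220. Descend behind it, then approach slowly with force checks.

```bash
python3 -m creep '0 0 0.011 0;0 0 0.011 0;0 0 0.011 0;0 0 0.011 0;0 0 0.011 0;0 0 0.011 0;0 0 0.01 0;0 0 0 0' 1|grep -E "tool|ft_"
python3 -m creep '-0.003 0 0 0;-0.003 0 0 0;-0.003 0 0 0;-0.002 0 0 0;-0.002 0 0 0;-0.002 0 0 0;-0.002 0 0 0'|grep -E "tool|ft_"; python3 -c "
from h import *; tool()"
python3 -m creep '-0.002 0 0 0;-0.002 0 0 0;-0.002 0 0 0;-0.002 0 0 0;-0.002 0 0 0;-0.002 0 0 0'|grep -E "tool|ft_";  python3 -c "
from h import *; tool()"
```

```text
tool_pos: [0.5444, 0.2963, 0.0469]
ft_force: [0.4, -0.1, 0.2]
tool_pos: [0.5457, 0.2794, 0.0486]
ft_force: [-0.1, -0.4, -0.6]
stand mm [-2.324e+02 -1.000e-01] z 0.0486 dyaw -0.0007 F stand [ 0.4 -0.2] -0.6 t 18.95 w 0.0001 0.0
tool_pos: [0.5461, 0.2674, 0.0486]
ft_force: [0.1, 1.8, -0.2]
stand mm [-2.205e+02 -2.000e-01] z 0.0486 dyaw -0.0006 F stand [-1.8  0.2] -0.2 t 19.55 w -0.0 0.7982601583171345
```

```bash
python3 -m creep '-0.003 0 0 0;-0.003 0 0 0;-0.003 0 0 0;-0.003 0 0 0;-0.003 0 0 0;-0.003 0 0 0;-0.003 0 0 0;0 0 0 0'|grep -E "tool|ft_"
python3 - <<'E'
from h import *
tool(); t=eyes.camera("top")
cv2.imwrite("pics/t5.png",cv2.resize(t["img"][215:295,140:380,::-1],None,fx=3.3,fy=3.3,interpolation=cv2.INTER_CUBIC))
for x in (0,10,19,-210,-200): print(x,((proj(t,[*(O+RS@[x/1e3,0]),.075])[0]-[140,215])*3.3).round(0))
E
```

```text
tool_pos: [0.5467, 0.246, 0.0486]
ft_force: [-0.2, -0.1, -1.0]
stand mm [-199.    -0.2] z 0.0486 dyaw -0.001 F stand [ 0.1 -0.2] -1.0 t 20.35 w 0.0003 0.0
0 [387. 126.]
10 [404. 125.]
19 [420. 124.]
-210 [ 34. 142.]
-200 [ 51. 141.]
```

View pics/t5.png

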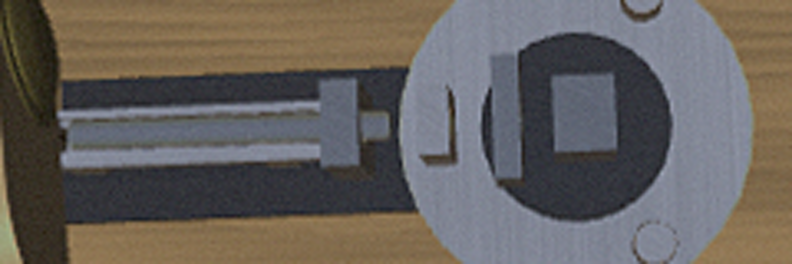

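The top view shows the nose out of the guide at crop x ≈ 389, which is stand x ≈ +1, so nose = TCP + 200 mm. I'll push in small steps through the lug.

```bash
python3 -m creep '-0.003 0 0 0;-0.003 0 0 0;-0.003 0 0 0;-0.003 0 0 0;-0.002 0 0 0;-0.002 0 0 0'|grep -E "tool|ft_"
python3 -m creep '-0.001 0 0 0;-0.001 0 0 0;-0.001 0 0 0;-0.001 0 0 0'|grep -E "tool|ft_"
python3 -m creep '-0.001 0 0 0;-0.001 0 0 0;-0.001 0 0 0;-0.001 0 0 0'|grep -E "tool|ft_"
python3 -c "
from h import *; tool()"
```

```text
tool_pos: [0.5472, 0.2303, 0.0486]
ft_force: [-0.4, 0.8, 0.1]
tool_pos: [0.5473, 0.2265, 0.0486]
ft_force: [-0.8, 1.7, 0.0]
tool_pos: [0.5475, 0.2225, 0.0486]
ft_force: [0.0, 2.5, -0.0]
stand mm [-175.5   -0.2] z 0.0486 dyaw -0.0007 F stand [-2.5  0.1] -0.0 t 21.8 w 0.0001 0.8118285572527384
```

Nose is at about +24, in the lug's bore with only 2.5 N. Continue through the lug.

```bash
python3 -m creep '-0.002 0 0 0;-0.002 0 0 0;-0.002 0 0 0;-0.002 0 0 0'|grep -E "tool|ft_"
python3 -m creep '-0.002 0 0 0;-0.002 0 0 0;-0.002 0 0 0;-0.002 0 0 0'|grep -E "tool|ft_"
python3 -m creep '-0.002 0 0 0;-0.002 0 0 0;-0.002 0 0 0;-0.002 0 0 0;-0.002 0 0 0;0 0 0 0'|grep -E "tool|ft_"
python3 -c "
from h import *; tool()"
```

```text
tool_pos: [0.5477, 0.2143, 0.0486]
ft_force: [-0.6, 2.1, 0.1]
tool_pos: [0.548, 0.2064, 0.0486]
ft_force: [-0.1, 2.3, 0.3]
tool_pos: [0.5483, 0.1962, 0.0486]
ft_force: [-0.4, -0.4, 0.2]
stand mm [-149.2   -0.2] z 0.0486 dyaw -0.0009 F stand [ 0.4 -0.4] 0.2 t 23.2 w 0.0005 0.1112116337981206
```

```bash
python3 -m creep '-0.002 0 0 0;-0.002 0 0 0;-0.002 0 0 0;-0.002 0 0 0'|grep -E "tool|ft_"
python3 -m creep '-0.001 0 0 0;-0.001 0 0 0;-0.001 0 0 0'|grep -E "tool|ft_"
python3 -m creep '-0.001 0 0 0;-0.001 0 0 0;-0.001 0 0 0'|grep -E "tool|ft_"
python3 -m creep '-0.001 0 0 0;-0.001 0 0 0;-0.001 0 0 0'|grep -E "tool|ft_"
python3 -c "
from h import *; tool()"
```

```text
tool_pos: [0.5485, 0.1884, 0.0487]
ft_force: [0.4, 2.0, 0.6]
tool_pos: [0.5486, 0.1856, 0.0487]
ft_force: [-0.8, 1.6, 0.9]
tool_pos: [0.5487, 0.1825, 0.0486]
ft_force: [0.1, 2.3, 0.6]
tool_pos: [0.5488, 0.1795, 0.0486]
ft_force: [0.3, 1.3, 1.2]
stand mm [-132.5   -0.2] z 0.0486 dyaw -0.0007 F stand [-1.2  0.4] 1.2 t 24.5 w 0.0001 1.079921203563572
```

Nose is at about 67.5, inside the keeper with no resistance. Continue through the keeper and up to the post (x = 97).

```bash
python3 -m creep '-0.002 0 0 0;-0.002 0 0 0;-0.002 0 0 0;-0.002 0 0 0'|grep -E "tool|ft_"
python3 -m creep '-0.002 0 0 0;-0.002 0 0 0;-0.002 0 0 0;-0.002 0 0 0;-0.002 0 0 0;0 0 0 0;0 0 0 0'|grep -E "tool|ft_"
python3 -m creep '-0.002 0 0 0;-0.002 0 0 0;-0.002 0 0 0;-0.001 0 0 0'|grep -E "tool|ft_"
python3 -m creep '-0.001 0 0 0;-0.001 0 0 0;-0.001 0 0 0'|grep -E "tool|ft_"
python3 -m creep '-0.001 0 0 0;-0.001 0 0 0;-0.001 0 0 0'|grep -E "tool|ft_"
python3 -c "
from h import *; tool()"
```

```text
tool_pos: [0.549, 0.1714, 0.0486]
ft_force: [-0.2, 3.1, 0.7]
tool_pos: [0.5493, 0.1613, 0.0485]
ft_force: [0.3, 0.0, 0.4]
tool_pos: [0.5495, 0.1544, 0.0486]
ft_force: [-1.8, 2.2, 0.3]
tool_pos: [0.5496, 0.1515, 0.0486]
ft_force: [-0.7, 1.8, 0.1]
tool_pos: [0.5498, 0.1485, 0.0486]
ft_force: [-0.1, 1.6, 0.5]
stand mm [-101.5   -0.2] z 0.0486 dyaw -0.0007 F stand [-1.6 -0.1] 0.5 t 26.6 w -0.0 0.9699358994839713
```

Nose is at about 98.5, entering the post. Push on to the bottom (TCP about −77), with steps getting finer.

```bash
python3 -m creep '-0.001 0 0 0;-0.001 0 0 0;-0.001 0 0 0;-0.001 0 0 0'|grep -E "tool|ft_"
python3 -m creep '-0.002 0 0 0;-0.002 0 0 0;-0.002 0 0 0;-0.002 0 0 0;-0.002 0 0 0'|grep -E "tool|ft_"
python3 -m creep '-0.001 0 0 0;-0.001 0 0 0;-0.001 0 0 0;-0.001 0 0 0;-0.001 0 0 0;-0.001 0 0 0'|grep -E "tool|ft_"
python3 -m creep '-0.001 0 0 0;-0.001 0 0 0'|grep -E "tool|ft_"
python3 -c "
from h import *; tool()"
```

```text
tool_pos: [0.5499, 0.1445, 0.0486]
ft_force: [-0.4, 1.5, 0.5]
tool_pos: [0.5502, 0.1344, 0.0486]
ft_force: [0.3, 1.2, 0.8]
tool_pos: [0.5504, 0.1285, 0.0486]
ft_force: [-0.9, 3.0, 1.0]
tool_pos: [0.5504, 0.1265, 0.0486]
ft_force: [-0.4, 1.9, 0.5]
stand mm [-79.5  -0.3] z 0.0486 dyaw -0.0007 F stand [-1.9 -0.4] 0.5 t 28.3 w 0.0 1.00555323620938
```

```bash
for i in 1; do python3 -m creep '-0.001 0 0 0;-0.001 0 0 0'|grep -E "tool|ft_"; python3 -m creep '-0.001 0 0 0'|grep -E "tool|ft_"; python3 -m creep '-0.0005 0 0 0;-0.0005 0 0 0'|grep -E "tool|ft_"; done
```

```text
tool_pos: [0.5505, 0.1245, 0.0486]
ft_force: [0.9, 2.0, 0.5]
tool_pos: [0.5505, 0.124, 0.0486]
ft_force: [-0.5, 7.3, 0.3]
tool_pos: [0.5505, 0.1239, 0.0487]
ft_force: [0.5, 10.9, 0.4]
```

Solid resistance builds at TCP x ≈ −77, so the nose is at about 123, the bottom of the bore. Back away, rise, and check.

```bash
python3 -m creep '0.004 0 0 0;0.008 0 0 0;0.014 0 0 0;0.015 0 0 0;0.01 0 -0.015 0;0 0 -0.02 0;0 0 -0.02 0;0 0 -0.02 0;0.02 0 -0.02 0;0.02 0 0 0;0.02 0 0 0;0 0 0 0;0 0 0 0'
python3 - <<'E'
from h import *
t=eyes.camera("wrist")
cv2.imwrite("pics/t6.png",t["img"][:,:,::-1]); s=eyes.camera("top"); cv2.imwrite("pics/t7.png",cv2.resize(s["img"][215:295,140:380,::-1],None,fx=3.3,fy=3.3,interpolation=cv2.INTER_CUBIC))
for x in (-67,-73,-61): print(((proj(s,[*(O+RS@[x/1e3,0]),.075])[0]-[140,215])*3.3).round(0))
tool()
E
```

```text
clock: 30.1
tool_pos: [0.5468, 0.2342, 0.1434]
ee_rot: [-3.141, 0.0, 1.603]
ft_force: [-0.0, 0.5, 0.4]
grip_width: 0.0001
grasp_force: 0.0
[274. 131.]
[264. 132.]
[284. 131.]
stand mm [-186.3   -0.3] z 0.1435 dyaw -0.0009 F stand [0.1 0.1] -0.2 t 30.2 w 0.0002 0.0
```

View pics/t7.png

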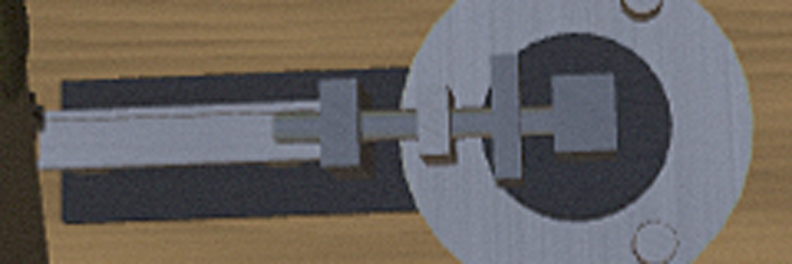

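The pin runs through guide, lug and keeper into the post. Its tail is at crop x ≈ 274, which is stand x ≈ −67, exactly home. The robot is clear, so I'm handing in.

```bash
python3 -c "
from rig import robot; print(robot.close_job())"
```

```text
the job is handed in; nothing more can be done
None
```

The job is handed in at about 30 s: the pin is home through guide, lug and keeper, resting at the bottom of the post's bore, the arm is clear, and the jar, bowl and rib were never touched; the judge's verdict was not shown.

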